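Refit the filter plate of the bench dust extractor

ROBOT

A 7-joint arm with a two-finger parallel gripper is mounted at the origin on the work surface. World frame = base frame: x ahead of the robot, y to its left, z up, the work surface at z = 0. Lengths are in m, angles in rad, forces in N, time in s.
With the tool pointing down it reaches from about 0.4 to 0.85 m from the base axis. Payload 4.5 kg.
Tool frame: the origin (TCP) lies midway between the tips of the shut fingers; the grasp point (between the pads) lies 19 mm behind it; z points along the fingers, y is the direction in which the jaws open and shut (so a half turn about z gives the same grasp; the last joint's range is limited). The gripper opens to 88 mm and grips with 3 to 60 N. Pads are 18 mm wide; open, the fingers measure 123 mm over their backs; the gripper's body (75 mm by 187 mm) begins 45 mm behind the grasp point.
Start: joints at [1.189, 0.689, -0.195, 1.565, 0.157, 0.902, -0.215], TCP at [0.252, -0.572, 0.239] pointing down, gripper open.
Joint ranges: [-3.01, 3.01], [-0.46, 2.08], [-1.47, 1.51], [0.13, 2.56], [-1, 4.14], [0.04, 2.09], [-2.66, 2.66]. Speed limits (rad/s): [2.57, 2.57, 3.14, 3.14, 3.14, 3.14, 3.14].

INTERFACE

Orientations are given as a unit quaternion [x, y, z, w].
In Python, from plant import r gives the robot as it stands. The module is installed in compiled form; this text tells all that it offers.
- The arm moves only by the shell command python3 -m jog 'ROWS' [FORCE]. ROWS is JSON, a list of rows, each an object with "translation": the shift along the tool's x, y, z in units of 40 mm (1.0 is 40 mm), a list of three; "twist": the turn about the tool's z in units of 6 degrees (1.0 is 6 degrees); "claw": the opening in per cent of the stroke, from 0 (shut) to 100 (fully open). A call has 1 to 20 rows; each row shifts and turns the commanded pose from where the row before left it, along the tool's axes as they then stand; what a row does not reach is not made up. A row lasts 1/12 s, in which the tool goes at most 41.7 mm and 7.16 degrees, less where a joint would pass 70% of its speed; a pose out of reach is approached as far as the arm can. A call is refused whole if a number of a shift passes 1 or a number of a turn 1, either way. A call with a gripper value outside its range is refused whole. The fingers move at their own pace and stop on an object; FORCE is the grip in N (left out, the last holds). Time passes only in rows, so rows that do not move let the fingers close. It gives the time, the measured TCP pose, the force and the opening at its end, in the units of the state.
- r.get_state(): the state, without advancing time (a new reading comes with each control period).
- r.snapshot(name): name is "side" or "top"; returns a dict with "img" (400x640x3 uint8, red, green, blue), "fx", "fy", "cx", "cy" (pixels), "origin" and "rotation" of the camera in the world. Camera axes: x right, y up, looking along -z (the intrinsics and any distortion apply to the point x, -y, -z); pixel columns grow to the right and rows downward; lengths in m; the calibration is good to about 2 mm. A picture is of the moment at which its call begins. There is no depth.
- r.finish_job(): hands the job in, once; it reports no verdict.
Trained networks look in the newest picture that a camera, given by its name, has taken for a name from the list of things; names that differ only in an ending like _2 or _b are one class to them, and where a whole thing is asked for, a point or a joint stands for the part that bears it (a point fixed in the world has none). Each returns a list of dicts, best first, with "confidence" (0 to 1); they miss things now and then, are a little off and sometimes report something else, mostly with a low value. They report only what shows in the picture. A call takes as long as a camera call. They do not tell look-alikes from the thing itself.
- r.spot_in(label, camera): "rect" ([left, top, right, bottom] in pixels, round what is visible of it).
- r.spot_point(label, camera): "location" ([row, column] in pixels: a listed point, or the origin of a listed thing).
The state is a dict: "clock": time; "q": joint angles; "qd": joint speeds; "joint_torque": joint torques, N m; "tool_pos": TCP position; "eef_rot": TCP orientation; "contact_force": force on the tool from outside, world axes, zero at the start; "moment": the same for the moment, N m; "opening": opening from 0.0 (shut) to 1.0 (fully open).
Only numpy, scipy, OpenCV 4.12 (cv2) and the standard library are available. Lean on these libraries where they do the work, as an engineer would, in place of code of your own. Each camera call takes 0.05 s, during which the arm holds its last target. There are 200 camera calls.

TASK

Put the larger filter plate back into the dust extractor: hold it tilted, hook the edge farther from its handle under the steel lip of the well, then lower the handle end until the plate lies flat inside the rim, and let go. Lower it by hand rather than letting it drop, and leave the smaller filter plate where it lies.

Things in the scene. Friction and masses are not known exactly. Their poses are not given: they have to be found in the camera images.
- filter: Larger filter plate: loose flat aluminium plate with dark dots, 130 mm (x) by 110 mm (y), 12 mm thick, about 0.28 kg. Origin: centre of its underside, z up. Black upright rib handle on top, 14 mm thick (x), 60 mm long (y), up to 48 mm above the underside, centred 20 mm from the origin towards +x. The edge at -x, farther from the handle, is to be hooked; it starts facing the robot within 25 degrees.
- filter_hook (a point): Midpoint of the bottom of the filter plate's hook edge, 65 mm from the plate's origin towards -x.
- extractor: Dust extractor: fixed grey box 174 mm (x) by 154 mm (y), open well in its top. Origin: centre of its underside, on the bench; z up; x points away from the robot within 12 degrees. The plate rests on a ledge 40 mm up (40 mm wide at -x, 25 at +x, 15 at the sides) in a pocket 150 mm (x) by 130 mm (y) centred on the origin. Rim at +x and both sides 54 mm high. Seated, the plate has the extractor's heading.
- lip_edge (a point): Middle of the lower free edge of the steel lip, at x = -45 mm, z = 64 mm from the extractor's origin. The lip, 6 mm thick, spans the -x side (towards the robot) and overhangs the pocket from x = -75 to -45 mm. The opening left (120 mm in x) is shorter than the plate, and the rim too high to slide it in level: it goes in tilted, -x edge down and under the lip.
- small_filter: Smaller filter plate, not to be used: same look, 90 mm (x) by 80 mm (y), 12 mm thick, the same handle at its middle. Origin: centre of its underside. One plate lies left and one right of the extractor, either way round.
Not all that is in view belongs to the job. Leave any yellow look-alike of the filter alone.

How it is judged:
On the way:
1. the plate is held tilted (more than 4 degrees) with its hook edge at least 4 mm under the lip (x of filter_hook in the frame of extractor below -0.049 m and z of filter_hook in the frame of extractor between 0.03 and 0.058 m and y of filter_hook in the frame of extractor between -0.03 and 0.03 m and angle between filter's own z axis and vertical above 0.07 rad), for 0.05 s.
At the end, for the whole second after the job is handed in: The larger plate lies at rest in the extractor's pocket, its hook edge under the lip (overlap at least 4 mm), its origin within 14 mm in x and y of the pocket's centre and within 3.5 mm of the ledge's height, flat within 2.9 degrees; the smaller plate is within 30 mm of where it started (x of filter_hook in the frame of extractor below -0.049 m and x of filter in the frame of extractor between -0.014 and 0.014 m and y of filter in the frame of extractor between -0.014 and 0.014 m and z of filter in the frame of extractor between 0.0365 and 0.0435 m and angle between the z axis of filter and the z axis of extractor, either way round below 0.05 rad and linear speed of filter below 0.02 m/s and distance of small_filter from where it was at the start of the episode below 0.03 m); the robot touches nothing.
It fails at once if the smaller filter plate is moved by more than 30 mm (distance of small_filter from where it was at the start of the episode above 0.03 m).
It fails at once if the larger plate is let drop onto the extractor (it turns faster than 4 rad/s or moves faster than 0.7 m/s within 150 mm of it) (horizontal distance between filter and extractor below 0.15 m and (angular speed of filter above 4 rad/s or linear speed of filter above 0.7 m/s)).
It also fails if it takes over 42 s, if anything falls off the work surface, if the arm or the gripper's body presses on something with over 40 N, if the wrist force passes 120 N, or if a joint passes its speed limit or range.

## Working session

There is one attempt and no reset: what is moved stays moved. The work goes in short steps, Python scripts to look and compute and a shell command to move; the robot and the scene stay as the last step left them, time stands still between calls to the robot, and variables do not carry over. Pictures are saved under pics/ and viewed, about 8 in all and at most 12, crops included, and the job is handed in when it is done.

```bash
mkdir -p pics; cat > h.py <<'E'
import numpy as np, cv2
from scipy.spatial.transform import Rotation as R
from plant import r
def snap(n): return r.snapshot(n)
def ray(s,row,col):
    d=np.array([(col-s["cx"])/s["fx"],-(row-s["cy"])/s["fy"],-1.])
    Rm=np.array(s["rotation"]); Rm=Rm if Rm.shape==(3,3) else R.from_quat(Rm).as_matrix()
    return np.array(s["origin"]),Rm@d
def atz(s,row,col,z):
    o,d=ray(s,row,col); return o+d*(z-o[2])/d[2]
def proj(s,p):
    Rm=np.array(s["rotation"]); Rm=Rm if Rm.shape==(3,3) else R.from_quat(Rm).as_matrix()
    c=Rm.T@(np.array(p)-np.array(s["origin"])); return s["cy"]-s["fy"]*c[1]/-c[2], s["cx"]+s["fx"]*c[0]/-c[2]
def save(s,n): cv2.imwrite("pics/"+n,s["img"][:,:,::-1])
E
python3 - <<'E'
from h import *
st=r.get_state();print({k:np.round(v,3).tolist() for k,v in st.items()})
for c in ["top","side"]:
    s=snap(c);save(s,c+"0.png");print(c,{k:np.round(v,3).tolist() for k,v in s.items() if k!="img"})
    for k in s: 
        if 'dist' in k: print(k,s[k])
    for l in ["filter","small_filter","extractor","filter_hook","lip_edge"]:
        print(l,[(np.round(a["location"]).tolist(),round(a["confidence"],2)) for a in r.spot_point(l,c)],[(np.round(a["rect"]).tolist(),round(a["confidence"],2)) for a in r.spot_in(l,c)])
E
```

```text
{'clock': 0.0, 'q': [1.189, 0.69, -0.194, 1.566, 0.157, 0.903, -0.215], 'qd': [-0.002, -0.0, 0.001, -0.0, -0.001, 0.001, -0.0], 'joint_torque': [-0.0, -52.755, -1.267, -15.343, -0.053, 0.007, 0.0], 'tool_pos': [0.252, -0.571, 0.238], 'eef_rot': [0.978, 0.206, -0.0, -0.001], 'contact_force': [-0.432, 0.695, 0.026], 'moment': [0.035, 0.008, 0.004], 'opening': 0.997}
top {'fx': 384.878, 'fy': 384.878, 'cx': 320.947, 'cy': 194.758, 'origin': [0.389, -0.066, 1.057], 'rotation': [0.013, -0.024, -0.703, 0.71]}
filter [([172.0, 402.0], 0.83), ([246.0, 395.0], 0.62), ([252.0, 471.0], 0.6)] [([441.0, 225.0, 501.0, 287.0], 0.89), ([380.0, 146.0, 426.0, 198.0], 0.88), ([368.0, 223.0, 421.0, 267.0], 0.64)]
small_filter [([175.0, 176.0], 0.73)] [([158.0, 154.0, 192.0, 194.0], 0.58)]
extractor [([141.0, 296.0], 0.76)] [([262.0, 99.0, 328.0, 173.0], 0.73)]
filter_hook [([234.0, 456.0], 0.83), ([195.0, 400.0], 0.82), ([239.0, 420.0], 0.73)] [([379.0, 146.0, 427.0, 200.0], 0.83), ([366.0, 220.0, 421.0, 270.0], 0.77), ([442.0, 226.0, 502.0, 286.0], 0.57)]
lip_edge [([154.0, 295.0], 0.9)] [([263.0, 96.0, 330.0, 173.0], 0.91)]
side {'fx': 466.101, 'fy': 466.101, 'cx': 313.441, 'cy': 197.067, 'origin': [-0.045, 0.593, 0.974], 'rotation': [-0.119, 0.34, 0.888, -0.285]}
filter [([157.0, 345.0], 0.95), ([190.0, 406.0], 0.77), ([153.0, 442.0], 0.66), ([306.0, 198.0], 0.49)] [([318.0, 133.0, 371.0, 175.0], 0.97), ([416.0, 133.0, 467.0, 162.0], 0.91), ([378.0, 167.0, 425.0, 206.0], 0.57)]
small_filter [([303.0, 199.0], 0.68)] [([175.0, 286.0, 228.0, 331.0], 0.93)]
extractor [([204.0, 262.0], 0.77)] [([218.0, 162.0, 306.0, 236.0], 0.74), ([176.0, 287.0, 230.0, 330.0], 0.52)]
filter_hook [([150.0, 421.0], 0.94), ([167.0, 363.0], 0.75)] [([318.0, 140.0, 371.0, 175.0], 0.91), ([375.0, 166.0, 424.0, 207.0], 0.82), ([417.0, 134.0, 465.0, 167.0], 0.79)]
lip_edge [([195.0, 272.0], 0.66), ([154.0, 345.0], 0.28)] [([221.0, 165.0, 302.0, 232.0], 0.55)]
```

View pics/top0.png

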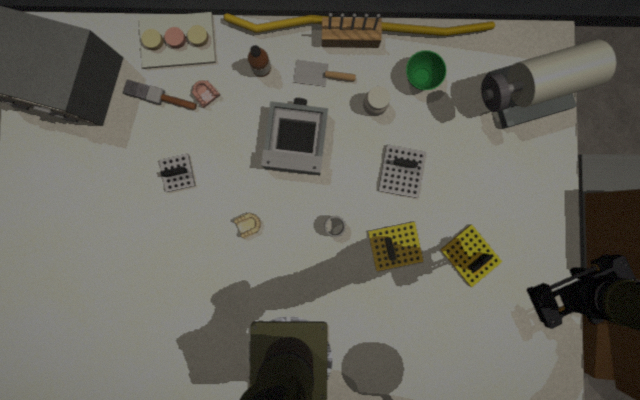

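View pics/side0.png

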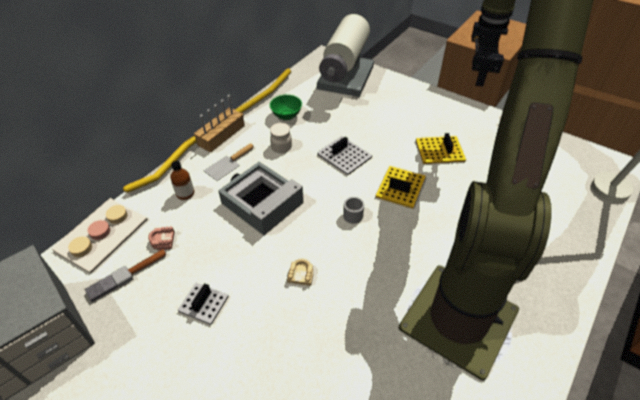

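The top view shows three kinds of plate. At (402,172) is an aluminium plate measuring about 45x50 px, at (176,173) a smaller aluminium one about 33x38 px, and at (395,246) and (471,255) yellow look-alikes. The aluminium plate at (402,172) fits "larger filter". I'll confirm it in a crop together with the extractor at (295,138).

```bash
python3 - <<'E'
from h import *
s=snap("top")
c=s["img"][90:210,250:440,::-1]
cv2.imwrite("pics/crop1.png",cv2.resize(c,None,fx=4,fy=4,interpolation=cv2.INTER_CUBIC))
print(atz(s,172,402,0),atz(s,175,176,0),atz(s,141,296,0.0),atz(s,154,295,0.064))
E
```

```text
[ 0.51043399 -0.30568055  0.        ] [0.49536617 0.3160203  0.        ] [ 0.59341531 -0.01144121  0.        ] [ 0.54696492 -0.01255684  0.064     ]
```

View pics/crop1.png

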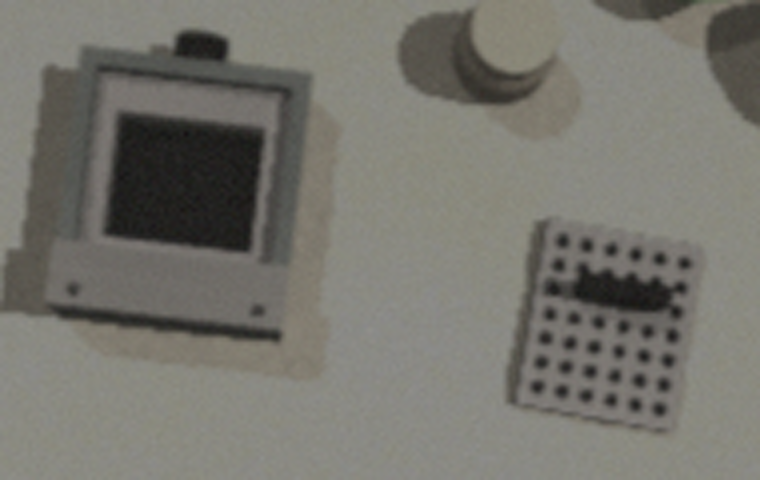

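The crop confirms the target. The plate at crop (610,325) is aluminium, near-square with 7x6 dots, and larger than the left one. Its handle (625,288) sits toward the far side, so the hook edge faces the robot. The extractor has its lip (170,285) on the robot side. I'll fit both poses from corners and check the overlays.

```bash
cat > fit.py <<'E'
from h import *
from scipy.optimize import least_squares
def pts(m,x,y,a,z0=0):
    c,s_=np.cos(a),np.sin(a);m=np.array(m,float)
    return np.c_[x+c*m[:,0]-s_*m[:,1],y+s_*m[:,0]+c*m[:,1],m[:,2]+z0]
def fit(s,m,px,g):
    f=lambda v:(np.array([proj(s,p)[::-1] for p in pts(m,*v)])-px).ravel()
    q=least_squares(f,g,loss="soft_l1",f_scale=1);return q.x,np.abs(f(q.x)).reshape(-1,2).round(1).tolist()
PL=[(.065,.055,.012),(.065,-.055,.012),(-.065,-.055,.012),(-.065,.055,.012),(.02,.03,.048),(.02,-.03,.048)]
EX=[(.087,.077,.054),(.087,-.077,.054),(-.045,.077,.07),(-.045,-.077,.07),(-.087,.077,.07),(-.087,-.077,.07)]
E
python3 - <<'E'
from fit import *
t=snap("top");sd=snap("side")
cp=lambda l:np.array(l)/4+[250,90]-.375
P,e=fit(t,PL[:4],cp([(550,218),(703,243),(672,430),(518,400)]),[.51,-.3,0]);print("plate",P,e)
X,e=fit(t,EX,cp([(85,47),(312,73),(55,238),(297,268),(48,305),(283,332)]),[.59,-.01,0]);print("ext",X,e)
np.savez("pose.npz",P=P,X=X)
out=[]
for s,b in ((t,(250,90,440,210)),(sd,(210,125,400,245))):
    k=4;im=cv2.resize(s["img"][b[1]:b[3],b[0]:b[2],::-1],None,fx=k,fy=k,interpolation=cv2.INTER_CUBIC)
    im=cv2.convertScaleAbs(im,alpha=1.4)
    for m,v,loops in ((PL,P,[[0,1,2,3],[4,5]]),(EX,X,[[2,3,5,4],[0,1]])):
        for L in loops:
            q=np.array([proj(s,p)[::-1] for p in pts(m,*v)])[L]
            cv2.polylines(im,[np.int32((q-b[:2]+.5)*k)],True,(0,0,255),1)
    out.append(im)
cv2.imwrite("pics/ov.png",cv2.resize(np.vstack(out),None,fx=.62,fy=.62,interpolation=cv2.INTER_AREA))
E
```

```text
plate [ 0.51398606 -0.3038804  -0.16912686] [[0.6, 0.7], [0.5, 0.2], [0.6, 0.0], [0.6, 0.3]]
ext [ 0.59329979 -0.01290886 -0.10529775] [[0.4, 0.1], [0.8, 0.2], [0.1, 0.4], [1.0, 0.2], [0.1, 0.2], [0.6, 0.1]]
```

View pics/ov.png

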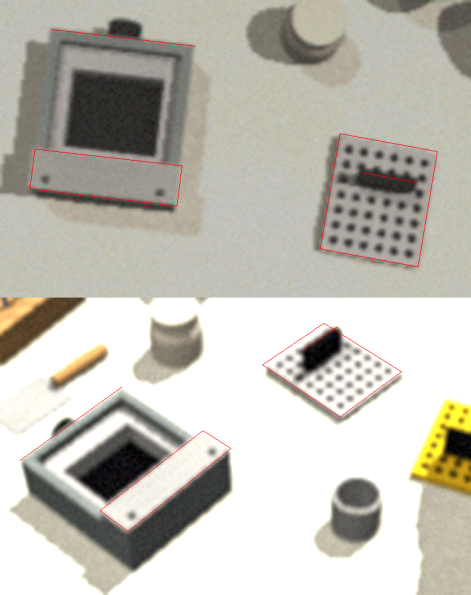

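The overlay matches in both cameras to about 1-2 mm: plate at (0.514,-0.304) heading -9.7°, extractor at (0.593,-0.013) heading -6.0°. The tool can't tilt, so I'll grip the rib by its 60 mm ends (jaws along plate y) with light force. The plate can then pivot about the jaw axis with its hook edge on the bench, and a firm grip will lock the angle.

```bash
python3 -m jog '[{"translation":[0,0,0],"twist":0.8,"claw":100},{"translation":[0,0,0],"twist":0.8,"claw":100},{"translation":[0,0,0],"twist":0.8,"claw":100},{"translation":[0,0,0],"twist":0.8,"claw":100},{"translation":[0,0,0],"twist":0.8,"claw":100},{"translation":[0,0,0],"twist":0.8,"claw":100},{"translation":[0,0,0],"twist":0.8,"claw":100},{"translation":[0,0,0],"twist":0,"claw":100}]' 20
cat > go.py <<'E'
import sys
from fit import *
# go.py x y z heading_deg : shift in tool units to there
x,y,z,h=map(float,sys.argv[1:5]); st=r.get_state()
M=R.from_quat(st["eef_rot"]).as_matrix(); ps=np.degrees(np.arctan2(M[1,0],M[0,0]))
print("pos",np.round(st["tool_pos"],4),"head",round(ps,2),"tilt z",M[:,2].round(3),"F",np.round(st["contact_force"],2),"open",round(st["opening"],3),"t",st["clock"])
print("units",((M.T@(np.array([x,y,z])-st["tool_pos"]))/.04).round(3),"twist",round(-(h-ps)/6,3))
E
python3 go.py .5337 -.3073 .12 -9.7
```

```text
clock: 1.92
tool_pos: [0.2527, -0.5717, 0.2388]
eef_rot: [0.996, -0.086, -0.0, 0.0]
contact_force: [-0.3, -0.2, 0.1]
opening: 0.998
pos [ 0.2527 -0.5717  0.2388] head -9.88 tilt z [-0. -0. -1.] F [-0.26 -0.19  0.1 ] open 0.998 t 1.9167
units [ 5.787 -7.719  2.967] twist -0.031
```

```bash
python3 -m jog '[{"translation":[0.4,-0.5,0],"twist":0,"claw":100},{"translation":[0.4,-0.5,0],"twist":0,"claw":100},{"translation":[0.4,-0.5,0],"twist":0,"claw":100},{"translation":[0.4,-0.5,0],"twist":0,"claw":100},{"translation":[0.4,-0.5,0],"twist":0,"claw":100},{"translation":[0.4,-0.5,0.2],"twist":0,"claw":100},{"translation":[0.4,-0.5,0.2],"twist":0,"claw":100},{"translation":[0.4,-0.5,0.3],"twist":0,"claw":100},{"translation":[0.4,-0.5,0.4],"twist":0,"claw":100},{"translation":[0.4,-0.6,0.4],"twist":0,"claw":100},{"translation":[0.4,-0.6,0.4],"twist":0,"claw":100},{"translation":[0.4,-0.5,0.4],"twist":0,"claw":100},{"translation":[0.4,-0.5,0.3],"twist":0,"claw":100},{"translation":[0.4,-0.5,0.2],"twist":0,"claw":100},{"translation":[0.2,-0.5,0.17],"twist":0,"claw":100},{"translation":[0,0,0],"twist":0,"claw":100},{"translation":[0,0,0],"twist":0,"claw":100}]'
python3 go.py .5337 -.3073 .021 -9.7
```

```text
clock: 3.33
tool_pos: [0.5342, -0.3058, 0.1194]
eef_rot: [0.997, -0.083, -0.0, -0.001]
contact_force: [0.3, -0.6, 0.1]
opening: 1.002
pos [ 0.5342 -0.3058  0.1194] head -9.48 tilt z [-0.     0.001 -1.   ] F [ 0.31 -0.56  0.13] open 1.002 t 3.3333
units [-0.004  0.041  2.46 ] twist 0.037
```

```bash
python3 -m jog '[{"translation":[0,0,0.4],"twist":0,"claw":100},{"translation":[0,0,0.4],"twist":0,"claw":100},{"translation":[0,0.04,0.4],"twist":0,"claw":100},{"translation":[0,0,0.4],"twist":0,"claw":100},{"translation":[0,0,0.3],"twist":0,"claw":100},{"translation":[0,0,0.3],"twist":0,"claw":100},{"translation":[0,0,0.16],"twist":0,"claw":100},{"translation":[0,0,0.1],"twist":0,"claw":100},{"translation":[0,0,0],"twist":0,"claw":100},{"translation":[0,0,0],"twist":0,"claw":40},{"translation":[0,0,0],"twist":0,"claw":40},{"translation":[0,0,0],"twist":0,"claw":40},{"translation":[0,0,0],"twist":0,"claw":40},{"translation":[0,0,0],"twist":0,"claw":40},{"translation":[0,0,0],"twist":0,"claw":40},{"translation":[0,0,0],"twist":0,"claw":40}]' 6
python3 go.py .5337 -.3073 .021 -9.7
```

```text
clock: 4.67
tool_pos: [0.5335, -0.3091, 0.022]
eef_rot: [0.996, -0.085, 0.0, 0.0]
contact_force: [-0.2, 0.2, 3.6]
opening: 0.679
pos [ 0.5335 -0.3091  0.022 ] head -9.77 tilt z [ 0.001 -0.    -1.   ] F [-0.25  0.18  3.56] open 0.679 t 4.6667
units [-0.003 -0.046  0.025] twist -0.012
```

The rib ends are gripped (opening 0.679, which is 59.8 mm). Next I lift slowly so the hook edge stays on the bench.

```bash
python3 -m jog '[{"translation":[0,0,-0.1],"twist":0,"claw":40},{"translation":[0,0,-0.1],"twist":0,"claw":40},{"translation":[0,0,-0.1],"twist":0,"claw":40},{"translation":[0,0,-0.1],"twist":0,"claw":40},{"translation":[0,0,-0.1],"twist":0,"claw":40},{"translation":[0,0,-0.1],"twist":0,"claw":40},{"translation":[0,0,0],"twist":0,"claw":40},{"translation":[0,0,0],"twist":0,"claw":40}]' 6
python3 - <<'E'
from h import *
s=snap("side");k=6
cv2.imwrite("pics/tilt.png",cv2.convertScaleAbs(cv2.resize(s["img"][110:200,300:400,::-1],None,fx=k,fy=k,interpolation=cv2.INTER_CUBIC),alpha=1.4))
E
```

```text
clock: 5.33
tool_pos: [0.5333, -0.3093, 0.0459]
eef_rot: [0.996, -0.085, 0.0, 0.0]
contact_force: [0.2, 0.6, -3.2]
opening: 0.679
```

View pics/tilt.png

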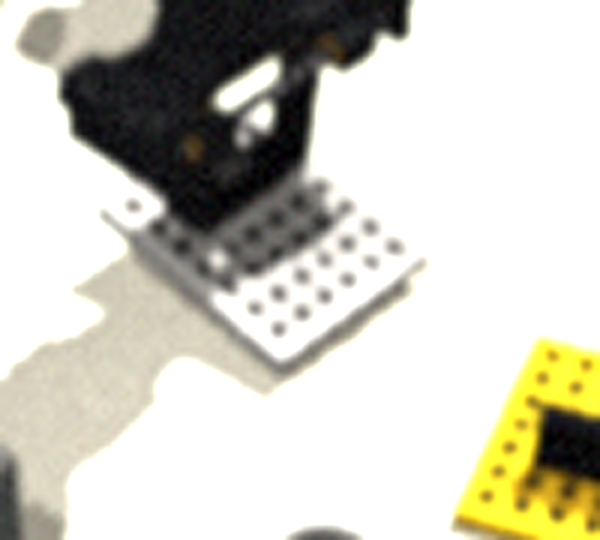

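The view shows the plate held, with the near corner at crop (285,362), the right corner at (422,262) and the left corner at (105,215). I'll estimate the tilt from those corners.

```bash
cat > tilt.py <<'E'
from fit import *
def plate3(piv,head,th,m,zp=.04,xp=.02):
    # tilt th: +x end up, about pivot
    A=R.from_euler("z",head)*R.from_euler("y",-th)
    return np.array(piv)+A.apply(np.array(m)-[xp,0,zp])
E
python3 - <<'E'
from tilt import *
s=snap("side");st=r.get_state()
px=np.array([(283,360),(424,262),(104,213)])/6+[300,110]-.42
m=[(-.065,.055,.012),(-.065,-.055,.012),(.065,.055,.012)]
piv=st["tool_pos"]+np.array([0,0,.019])
for zp in(.036,.04,.044):
  f=lambda v:(np.array([proj(s,p)[::-1] for p in plate3(piv+[v[1],v[2],0],-.171,v[0],m,zp)])-px).ravel()
  q=least_squares(f,[.1,0,0]);print(zp,np.degrees(q.x[0]),q.x[1:]*1e3,np.abs(f(q.x)).round(1),"hook",plate3(piv,-.171,q.x[0],[(-.065,0,0)],zp))
print(st["contact_force"])
E
```

```text
0.036 9.157966744861955 [-7.90407767  9.02089096] [0.1 1.1 1.5 0.9 1.4 0.5] hook [[ 0.45594817 -0.2958062   0.01535273]]
0.04 9.191185294654991 [-6.30722304  5.49198647] [0.1 1.1 1.4 0.8 1.3 0.5] hook [[ 0.45660582 -0.29591977  0.01135877]]
0.044 9.225147072801967 [-4.71540709  1.96399417] [0.1 1.  1.3 0.8 1.2 0.4] hook [[ 0.45726873 -0.29603425  0.00736457]]
[-0.34388596  0.37447138 -3.16917436]
```

The tilt is about 9° with the hook edge about 1 cm up, so the light grip slips only partly. I'll lower until the hook edge would rest on the bench at about 13°, loosen so the plate settles there, then lock with firm force.

```bash
python3 -m jog '[{"translation":[0,0,0.06],"twist":0,"claw":40},{"translation":[0,0,0.06],"twist":0,"claw":40},{"translation":[0,0,0.05],"twist":0,"claw":40},{"translation":[0,0,0],"twist":0,"claw":40},{"translation":[0,0,0],"twist":0,"claw":40},{"translation":[0,0,0],"twist":0,"claw":40},{"translation":[0,0,0],"twist":0,"claw":40},{"translation":[0,0,0],"twist":0,"claw":40}]' 3
python3 -m jog '[{"translation":[0,0,0],"twist":0,"claw":40},{"translation":[0,0,0],"twist":0,"claw":40},{"translation":[0,0,0],"twist":0,"claw":40},{"translation":[0,0,0],"twist":0,"claw":40}]' 40
python3 -m jog '[{"translation":[0,0,-0.3],"twist":0,"claw":40},{"translation":[0,0,-0.5],"twist":0,"claw":40},{"translation":[0,0,-0.5],"twist":0,"claw":40},{"translation":[0,0,-0.5],"twist":0,"claw":40},{"translation":[0,0,-0.5],"twist":0,"claw":40},{"translation":[0,0,-0.5],"twist":0,"claw":40},{"translation":[0,0,-0.3],"twist":0,"claw":40},{"translation":[0,0,0],"twist":0,"claw":40},{"translation":[0,0,0],"twist":0,"claw":40}]'
python3 - <<'E'
from h import *
s=snap("side");save(s,"lift_full.png");k=6
cv2.imwrite("pics/tilt2.png",cv2.convertScaleAbs(cv2.resize(s["img"][75:185,300:400,::-1],None,fx=k,fy=k,interpolation=cv2.INTER_CUBIC)[:600],alpha=1.4))
E
```

```text
clock: 6.1
tool_pos: [0.5328, -0.3091, 0.0386]
eef_rot: [0.996, -0.085, -0.0, -0.0]
contact_force: [0.8, 0.6, -2.7]
opening: 0.678
clock: 6.43
tool_pos: [0.5331, -0.3092, 0.0387]
eef_rot: [0.996, -0.085, -0.0, 0.0]
contact_force: [-1.0, -0.4, -3.0]
opening: 0.675
clock: 7.18
tool_pos: [0.5333, -0.3093, 0.1633]
eef_rot: [0.996, -0.085, 0.001, 0.0]
contact_force: [-0.7, -0.2, -3.8]
opening: 0.678
```

View pics/tilt2.png

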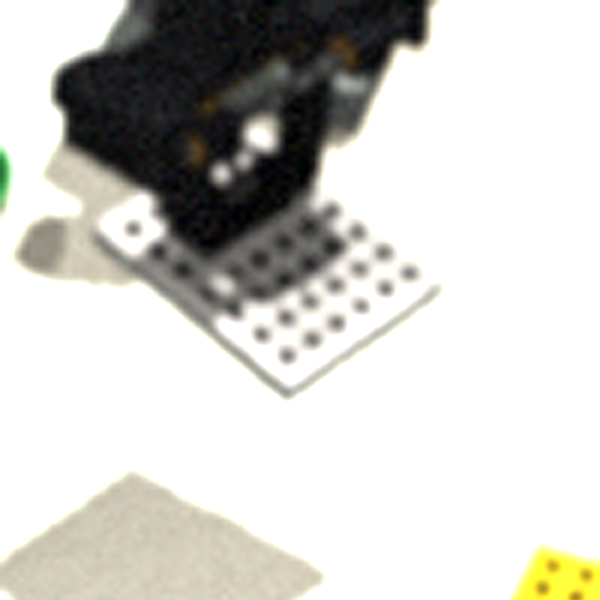

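The plate hangs clear with its hook end down, corners at crop (290,390), (438,290) and (97,232). I'm fitting the tilt again.

```bash
python3 - <<'E'
from tilt import *
s=snap("side");st=r.get_state()
px=np.array([(290,388),(439,288),(95,230)])/6+[300,75]-.42
m=[(-.065,.055,.012),(-.065,-.055,.012),(.065,.055,.012)]
piv=st["tool_pos"]+np.array([0,0,.019])
for zp in(.036,.04,.044):
  f=lambda v:(np.array([proj(s,p)[::-1] for p in plate3(piv+[v[1],v[2],0],-.171,v[0],m,zp)])-px).ravel()
  q=least_squares(f,[.1,0,0]);print(zp,np.degrees(q.x[0]),q.x[1:]*1e3,np.abs(f(q.x)).round(1))
t=snap("top");b=(370,120,450,200);k=7
im=cv2.convertScaleAbs(cv2.resize(t["img"][b[1]:b[3],b[0]:b[2],::-1],None,fx=k,fy=k,interpolation=cv2.INTER_CUBIC),alpha=1.4)
for th,c in((10,(0,0,255)),(16,(255,0,0))):
  P=plate3(piv,-.171,np.radians(th),PL[:4]);q=np.array([proj(t,p)[::-1] for p in P])
  cv2.polylines(im,[np.int32((q-b[:2]+.5)*k)],True,c,1)
b2=(305,90,395,180)
im2=cv2.convertScaleAbs(cv2.resize(s["img"][b2[1]:b2[3],b2[0]:b2[2],::-1],(560,560),interpolation=cv2.INTER_CUBIC),alpha=1.4)
for th,c in((10,(0,0,255)),(16,(255,0,0))):
  P=plate3(piv,-.171,np.radians(th),PL[:4]);q=np.array([proj(s,p)[::-1] for p in P])
  cv2.polylines(im2,[np.int32((q-b2[:2]+.5)*560/90)],True,c,1)
cv2.imwrite("pics/tilt3.png",cv2.resize(np.hstack([im,im2]),(800,400),interpolation=cv2.INTER_AREA))
E
```

```text
0.036 10.837038558325174 [-5.69858997  8.00420341] [0.4 0.9 1.4 0.7 1.  0.4]
0.04 10.868189654068775 [-3.90692422  4.01209838] [0.4 0.8 1.2 0.7 0.8 0.4]
0.044 10.900501597861364 [-2.12015445  0.02065441] [0.4 0.8 1.1 0.7 0.7 0.3]
```

View pics/tilt3.png

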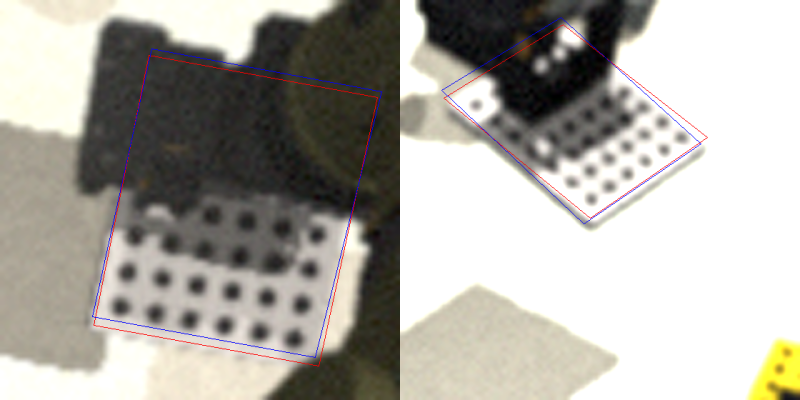

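Both views agree on about 10-11° tilt. That clears both the rim (about 15 mm) and the lip (about 5 mm) when sliding in along the plate's plane. Next is computing the approach and insertion targets.

```bash
cat > tgt.py <<'E'
import sys,subprocess
from fit import *
X=np.load("pose.npz")["X"]
x,z=float(sys.argv[1]),float(sys.argv[2])
p=pts([(x,0,z)],*X)[0]
st=r.get_state();d=pts([(0,0,0)],0,0,0)
c,s=np.cos(X[2]),np.sin(X[2]);e=np.array(st["tool_pos"])[:2]-X[:2]
print("TCP in ext frame",round(c*e[0]+s*e[1],4),round(-s*e[0]+c*e[1],4),flush=True)
print(subprocess.run(["python3","go.py",*map(str,p),str(np.degrees(X[2]))],capture_output=True,text=True).stdout)
E
python3 -m jog '[{"translation":[0,0,0],"twist":-0.31,"claw":40},{"translation":[0,0,0],"twist":-0.31,"claw":40},{"translation":[0,0,0],"twist":0,"claw":40}]'
python3 tgt.py .0624 .163
```

```text
clock: 7.58
tool_pos: [0.5328, -0.3091, 0.162]
eef_rot: [0.999, -0.052, -0.0, -0.0]
contact_force: [-0.3, -0.1, -3.3]
opening: 0.676
TCP in ext frame -0.029 -0.3009
pos [ 0.5328 -0.3091  0.162 ] head -5.92 tilt z [-0.001  0.001 -1.   ] F [-0.32 -0.13 -3.32] open 0.676 t 7.5833
units [ 2.3   -7.518 -0.023] twist 0.019
```

```bash
python3 -m jog '[{"translation":[0.1,-0.25,0],"twist":0,"claw":40},{"translation":[0.15,-0.5,0],"twist":0,"claw":40},{"translation":[0.15,-0.5,0],"twist":0,"claw":40},{"translation":[0.15,-0.5,0],"twist":0,"claw":40},{"translation":[0.15,-0.5,0],"twist":0,"claw":40},{"translation":[0.15,-0.5,0],"twist":0,"claw":40},{"translation":[0.15,-0.5,0],"twist":0,"claw":40},{"translation":[0.15,-0.5,0],"twist":0,"claw":40},{"translation":[0.15,-0.5,0],"twist":0,"claw":40},{"translation":[0.15,-0.5,0],"twist":0,"claw":40},{"translation":[0.15,-0.5,0],"twist":0,"claw":40},{"translation":[0.15,-0.5,0],"twist":0,"claw":40},{"translation":[0.15,-0.5,0],"twist":0,"claw":40},{"translation":[0.15,-0.5,0],"twist":0,"claw":40},{"translation":[0.15,-0.5,0],"twist":0,"claw":40},{"translation":[0.1,-0.25,0],"twist":0,"claw":40},{"translation":[0,0,0],"twist":0,"claw":40},{"translation":[0,0,0],"twist":0,"claw":40}]'
python3 tgt.py .0624 .091
python3 - <<'E'
from tilt import *
s=snap("side");t=snap("top");st=r.get_state();X=np.load("pose.npz")["X"]
piv=st["tool_pos"]+np.array([0,0,.019]);o=[]
for S,b in((t,(250,70,350,170)),(s,(215,105,315,205))):
  k=4*1.0
  im=cv2.convertScaleAbs(cv2.resize(S["img"][b[1]:b[3],b[0]:b[2],::-1],None,fx=k,fy=k,interpolation=cv2.INTER_CUBIC),alpha=1.4)
  q=np.array([proj(S,p)[::-1] for p in plate3(piv,X[2],np.radians(11),PL[:4],.042)])
  cv2.polylines(im,[np.int32((q-b[:2]+.5)*k)],True,(0,0,255),1)
  o.append(im)
cv2.imwrite("pics/app.png",np.hstack(o))
E
```

```text
clock: 9.08
tool_pos: [0.656, -0.0204, 0.1625]
eef_rot: [0.999, -0.052, -0.0, 0.0]
contact_force: [0.0, -0.7, -2.5]
opening: 0.675
TCP in ext frame 0.0631 -0.0008
pos [ 0.656  -0.0204  0.1625] head -5.99 tilt z [-0.001 -0.001 -1.   ] F [ 0.03 -0.69 -2.54] open 0.675 t 9.0833
units [-0.017 -0.022  1.787] twist 0.007
```

View pics/app.png

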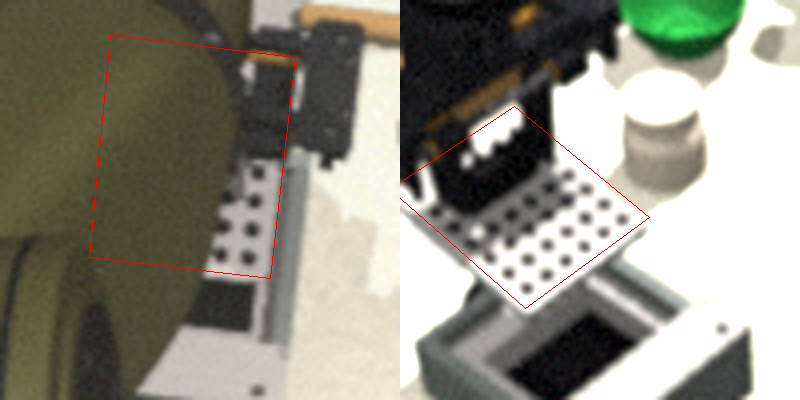

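The overlay matches in both views, with hook corners at (525,307) side and (270,277) top. The hook edge is clear of the lip and centred. I descend, then slide in along the plate's plane.

```bash
python3 -m jog '[{"translation":[0,0,0.15],"twist":0,"claw":40},{"translation":[0,0,0.3],"twist":0,"claw":40},{"translation":[0,0,0.3],"twist":0,"claw":40},{"translation":[0,0,0.3],"twist":0,"claw":40},{"translation":[0,0,0.3],"twist":0,"claw":40},{"translation":[0,0,0.2],"twist":0,"claw":40},{"translation":[0,0,0.1],"twist":0,"claw":40},{"translation":[0,0,0.1],"twist":0,"claw":40},{"translation":[0,0,0],"twist":0,"claw":40}]'
python3 -m jog '[{"translation":[-0.15,0,0.03],"twist":0,"claw":40},{"translation":[-0.15,0,0.03],"twist":0,"claw":40},{"translation":[-0.15,0,0.03],"twist":0,"claw":40},{"translation":[-0.15,0,0.03],"twist":0,"claw":40},{"translation":[-0.15,0,0.03],"twist":0,"claw":40},{"translation":[-0.15,0,0.03],"twist":0,"claw":40},{"translation":[0,0,0],"twist":0,"claw":40}]'
python3 tgt.py .0134 .0814
```

```text
clock: 9.93
tool_pos: [0.656, -0.0205, 0.0919]
eef_rot: [0.999, -0.053, -0.0, 0.0]
contact_force: [0.1, -0.1, -2.5]
opening: 0.676
clock: 10.52
tool_pos: [0.6184, -0.0166, 0.0853]
eef_rot: [0.999, -0.053, -0.001, 0.0]
contact_force: [-0.3, 0.6, -3.1]
opening: 0.672
TCP in ext frame 0.0254 -0.001
pos [ 0.6184 -0.0166  0.0853] head -6.04 tilt z [-0.003  0.    -1.   ] F [-0.34  0.64 -3.09] open 0.672 t 10.5167
units [-0.3   -0.025  0.098] twist -0.002
```

```bash
python3 -m jog '[{"translation":[-0.1,0,0.03],"twist":0,"claw":40},{"translation":[-0.1,0,0.03],"twist":0,"claw":40},{"translation":[-0.1,0,0.03],"twist":0,"claw":40},{"translation":[0,0,0],"twist":0,"claw":40},{"translation":[0,0,0],"twist":0,"claw":40}]'
python3 tgt.py .012 .059
python3 - <<'E'
from tilt import *
s=snap("side");st=r.get_state();X=np.load("pose.npz")["X"]
piv=st["tool_pos"]+np.array([0,0,.019]);b=(215,125,315,245);k=5
im=cv2.convertScaleAbs(cv2.resize(s["img"][b[1]:b[3],b[0]:b[2],::-1],None,fx=k,fy=k,interpolation=cv2.INTER_CUBIC),alpha=1.3)
q=np.array([proj(s,p)[::-1] for p in plate3(piv,X[2],np.radians(11),PL[:4],.042)])
cv2.polylines(im,[np.int32((q-b[:2]+.5)*k)],True,(0,0,255),1)
cv2.imwrite("pics/ins.png",im)
E
```

```text
clock: 10.93
tool_pos: [0.6083, -0.0155, 0.0818]
eef_rot: [0.999, -0.053, -0.0, 0.0]
contact_force: [-0.5, -0.5, -2.7]
opening: 0.677
TCP in ext frame 0.0152 -0.001
pos [ 0.6083 -0.0155  0.0818] head -6.05 tilt z [-0. -0. -1.] F [-0.49 -0.51 -2.69] open 0.677 t 10.9333
units [-0.08  -0.025  0.57 ] twist -0.003
```

View pics/ins.png

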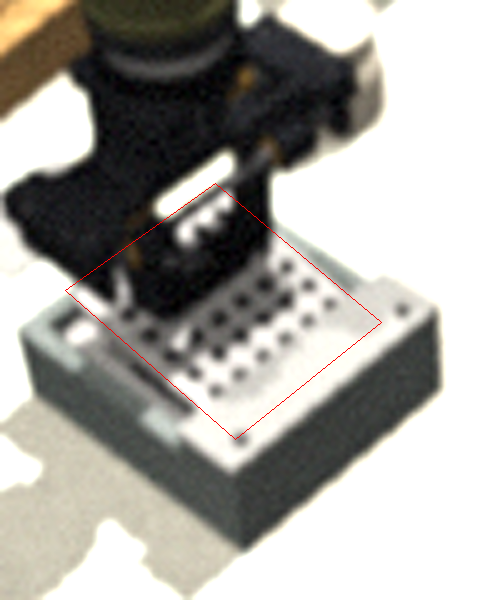

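The hook edge is under the lip by about 15 mm and the plate is tilted and unloaded. I ease the grip to 6 N and lower the handle slowly, drifting about 5 mm toward +x so the leveled plate ends centred.

```bash
python3 -m jog '[{"translation":[0,0,0.03],"twist":0,"claw":40},{"translation":[0,0,0.03],"twist":0,"claw":40},{"translation":[0.02,0,0.04],"twist":0,"claw":40},{"translation":[0.02,0,0.04],"twist":0,"claw":40},{"translation":[0.02,0,0.04],"twist":0,"claw":40},{"translation":[0.02,0,0.04],"twist":0,"claw":40},{"translation":[0.02,0,0.04],"twist":0,"claw":40},{"translation":[0.02,0,0.04],"twist":0,"claw":40},{"translation":[0,0,0],"twist":0,"claw":40}]' 6
python3 tgt.py .02 .063
```

```text
clock: 11.73
tool_pos: [0.6137, -0.0161, 0.0697]
eef_rot: [0.999, -0.053, 0.0, 0.0]
contact_force: [1.2, -0.3, -1.9]
opening: 0.676
TCP in ext frame 0.0206 -0.001
pos [ 0.6137 -0.0161  0.0697] head -6.06 tilt z [ 0.001 -0.    -1.   ] F [ 1.18 -0.32 -1.91] open 0.676 t 11.7333
units [-0.016 -0.025  0.167] twist -0.004
```

```bash
python3 -m jog '[{"translation":[0,0,0.03],"twist":0,"claw":40},{"translation":[0,0,0.03],"twist":0,"claw":40},{"translation":[0,0,0.03],"twist":0,"claw":40},{"translation":[0,0,0.03],"twist":0,"claw":40},{"translation":[0,0,0.03],"twist":0,"claw":40},{"translation":[0,0,0],"twist":0,"claw":40}]'
python3 -m jog '[{"translation":[0,0,0.03],"twist":0,"claw":40},{"translation":[0,0,0.03],"twist":0,"claw":40},{"translation":[0,0,0],"twist":0,"claw":40},{"translation":[0,0,0],"twist":0,"claw":40}]'
python3 - <<'E'
from tilt import *
s=snap("side");st=r.get_state();X=np.load("pose.npz")["X"]
b=(215,125,315,245);k=5
im=cv2.convertScaleAbs(cv2.resize(s["img"][b[1]:b[3],b[0]:b[2],::-1],None,fx=k,fy=k,interpolation=cv2.INTER_CUBIC),alpha=1.3)
q=np.array([proj(s,p)[::-1] for p in pts(np.array(PL[:4])+[0,0,.04],*X)])
cv2.polylines(im,[np.int32((q-b[:2]+.5)*k)],True,(0,0,255),1)
cv2.imwrite("pics/low.png",im)
E
```

```text
clock: 12.23
tool_pos: [0.6131, -0.016, 0.0637]
eef_rot: [0.999, -0.053, -0.0, 0.0]
contact_force: [0.7, -0.4, -2.1]
opening: 0.682
clock: 12.57
tool_pos: [0.6134, -0.0161, 0.0625]
eef_rot: [0.999, -0.053, 0.0, -0.0]
contact_force: [-1.0, 0.3, 6.3]
opening: 0.682
```

View pics/low.png

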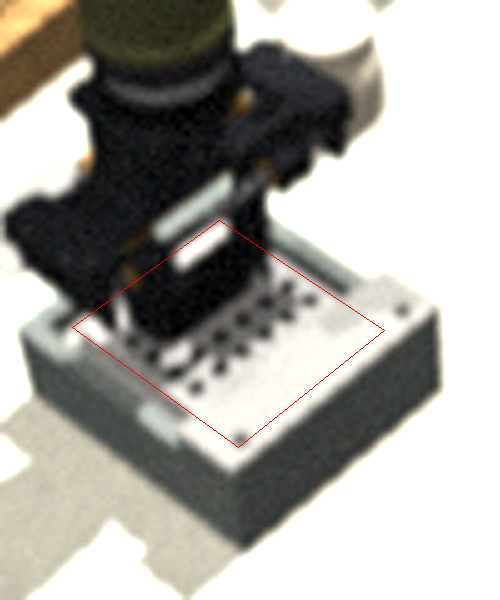

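Fz went from -2.1 to +6.3 N at z=0.0625, exactly the predicted seated height, so the plate has bottomed out flat. I'll relieve the pressure, release and retreat straight up.

```bash
python3 -m jog '[{"translation":[0,0,-0.02],"twist":0,"claw":40},{"translation":[0,0,0],"twist":0,"claw":72},{"translation":[0,0,0],"twist":0,"claw":80},{"translation":[0,0,0],"twist":0,"claw":90},{"translation":[0,0,0],"twist":0,"claw":90},{"translation":[0,0,0],"twist":0,"claw":90},{"translation":[0,0,0],"twist":0,"claw":90},{"translation":[0,0,-0.1],"twist":0,"claw":90},{"translation":[0,0,-0.3],"twist":0,"claw":90},{"translation":[0,0,-0.5],"twist":0,"claw":90},{"translation":[0,0,-0.5],"twist":0,"claw":90},{"translation":[0,0,-0.6],"twist":0,"claw":90},{"translation":[0,0,-0.6],"twist":0,"claw":90},{"translation":[0,0,-0.6],"twist":0,"claw":90},{"translation":[0,0,-0.6],"twist":0,"claw":90},{"translation":[0,0,0],"twist":0,"claw":90}]'
python3 -m jog '[{"translation":[0,0.5,-0.3],"twist":0,"claw":90},{"translation":[0,0.6,0],"twist":0,"claw":90},{"translation":[0,0.6,0],"twist":0,"claw":90},{"translation":[0,0.6,0],"twist":0,"claw":90},{"translation":[0,0.6,0],"twist":0,"claw":90},{"translation":[0,0.6,0],"twist":0,"claw":90},{"translation":[0,0.6,0],"twist":0,"claw":90},{"translation":[0,0.6,0],"twist":0,"claw":90},{"translation":[0,0.6,0],"twist":0,"claw":90},{"translation":[0,0.6,0],"twist":0,"claw":90},{"translation":[0,0,0],"twist":0,"claw":90},{"translation":[0,0,0],"twist":0,"claw":90}]'
python3 - <<'E'
from tilt import *
X=np.load("pose.npz")["X"];o=[]
for n,b in(("top",(250,80,350,180)),("side",(215,140,315,240))):
  S=snap(n);k=4
  im=cv2.convertScaleAbs(cv2.resize(S["img"][b[1]:b[3],b[0]:b[2],::-1],None,fx=k,fy=k,interpolation=cv2.INTER_CUBIC),alpha=1.3)
  P=pts(np.array(PL)+[0,0,.04],*X);q=np.array([proj(S,p)[::-1] for p in P])
  for L in([0,1,2,3],[4,5]): cv2.polylines(im,[np.int32((q[L]-b[:2]+.5)*k)],True,(0,0,255),1)
  o.append(im)
  for l,z in(("filter",.04),("small_filter",0)):print(n,l,[(atz(S,*a["location"],z).round(3).tolist(),round(a["confidence"],2)) for a in r.spot_point(l,n)])
cv2.imwrite("pics/fin.png",np.hstack(o))
print(X,r.get_state()["contact_force"])
E
```

```text
clock: 13.95
tool_pos: [0.6165, -0.0163, 0.2204]
eef_rot: [0.999, -0.053, 0.005, -0.0]
contact_force: [0.8, -0.3, -0.0]
opening: 0.9
clock: 14.95
tool_pos: [0.5875, -0.2525, 0.2265]
eef_rot: [0.999, -0.055, -0.0, 0.0]
contact_force: [0.3, 0.9, 0.0]
opening: 0.899
top filter [([0.583, -0.013, 0.04], 0.91)]
top small_filter [([0.5, 0.307, 0.0], 0.67)]
side filter [([0.269, -0.451, 0.04], 0.91), ([0.285, -0.255, 0.04], 0.73), ([0.592, -0.019, 0.04], 0.56)]
side small_filter [([0.5, 0.32, 0.0], 0.65)]
[ 0.59329979 -0.01290886 -0.10529775] [ 0.732748   -1.2645773   0.71539703]
```

View pics/fin.png

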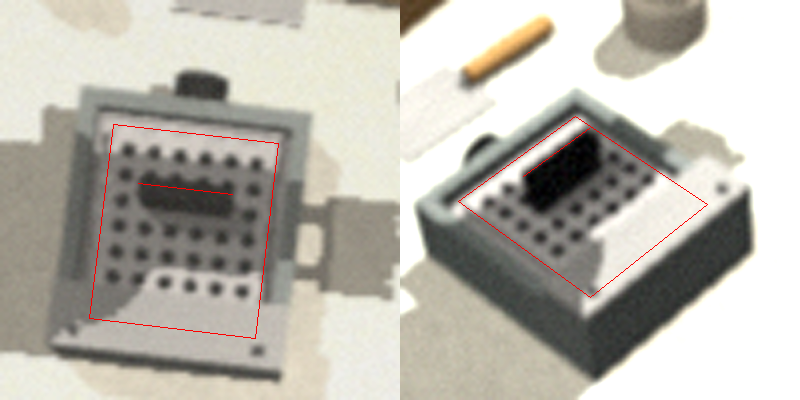

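The plate lies flat in the pocket under the lip, with the rib at top-view (187,195) and the hook side hidden under the lip. The network's top estimate puts it 10 mm toward -x and the side estimate 0. I'll settle that with the dot grid, measured the same way before and after.

```bash
python3 - <<'E'
from fit import *
d=np.load("pose.npz");S=snap("top")
def loc(p,off,z,pose):
    c=np.array(p)/4+off-.375; w=atz(S,c[1],c[0],z)[:2]-pose[:2]
    a=pose[2];return (np.array([[np.cos(a),np.sin(a)],[-np.sin(a),np.cos(a)]])@w*1e3).round(1)
print("before in plate frame",*[loc(p,[250,90],.012,d["P"]) for p in((562,241),(685,263))])
print("after in ext frame",*[loc(p,[250,80],.052,d["X"]) for p in((128,150),(257,163))])
a=cv2.imread("pics/top0.png").astype(int)[140:210,140:210];b=S["img"][140:210,140:210,::-1].astype(int)
print("small filter image change",np.abs(a-b).mean())
E
```

```text
before in plate frame [49.3 42.4] [ 49.5 -43.4]
after in ext frame [48.9 42.9] [ 50.3 -42.6]
small filter image change 32.66108843537415
```

By the dot grid, the plate sits within about 1 mm of the pocket centre with matching heading. The arm never went near the small plate, so the image change there is the arm's shadow. I'm handing in.

```bash
python3 -c "
from plant import r
print(r.finish_job())"
```

```text
the job is handed in; nothing more can be done
None
```

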